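# Fit the reed blocks into the reed pan, low notes first

### The arm

A 6-joint arm with a two-finger parallel gripper is mounted at the origin on the work surface. World frame = base frame: x ahead of the robot, y to its left, z up, the work surface at z = 0. Lengths are in m, angles in rad, forces in N, time in s.
With the tool pointing down it reaches from about 0.3 to 0.875 m from the base axis. Payload 6.4 kg.
Tool frame: the origin (TCP) lies on the centre line of the jaws, within the pads' length; the fingertips stand 22 mm ahead of it and the grasp point (between the pads) lies 3 mm ahead of it; z points along the fingers, y is the line along which they close (so a half turn about z gives the same grasp; the last joint's range is limited). The gripper opens to 85 mm and grips with 20 to 120 N. Pads are 22 mm wide; open, the fingers measure 114 mm over their backs; the gripper's body (76 mm by 85 mm) begins 54 mm behind the grasp point. The pads swing forward as they close: fully open they stand 13 mm farther back than shut.
Start: joints at [1.028, 0.181, 1.607, -0, 1.354, -0.206], TCP at [0.19, 0.543, 0.253] pointing down, gripper open.
Joint ranges: [-2.99, 2.99], [-0.89, 2.07], [0.3, 2.58], [-1.14, 4.28], [0, 2.63], [-3.12, 3.12]. Speed limits (rad/s): [2.57, 2.57, 3.01, 3.14, 3.14, 3.14].

### API

Orientations are given as a unit quaternion [w, x, y, z].
In Python, from bench import ctrl gives the robot as it stands. The module is installed in compiled form; this text tells all that it offers.
- The arm moves only by the tool servo_tool, never from a script. Its argument "commands" is a list of rows, each a list of 3 entries, a list of its own where there are three numbers: the shift along the tool's x, y, z in mm, then the turn about the tool's z in rad, then the finger opening in mm, from 0 to 85.4. In form: [[[dx, dy, dz], turn, jaw], ...]. A call has 1 to 20 rows; each row shifts and turns the commanded pose from where the row before left it, along the tool's axes as they then stand; what a row does not reach is not made up. A row lasts 1/8 s, in which the tool goes at most 62.5 mm and 10.7 degrees, less where a joint would pass 70% of its speed; a pose out of reach is approached as far as the arm can. A call with a gripper value outside its range is refused whole. The fingers move at their own pace and stop on an object; the grip force is fixed at half the most. Time passes only in rows, so rows that do not move let the fingers close. It gives the time, the measured TCP pose, the force, the opening and the grip force at its end, in the units of the state.
- ctrl.get_obs(): the state, without advancing time (a new reading comes with each control period).
- ctrl.camera(name): name is "side" or "top"; returns a dict with "color" (384x512x3 uint8, red, green, blue), "z_map" (384x512 float32, m along the optical axis (not along the pixel's ray), 0 where there is no reading), "fx", "fy", "cx", "cy" (pixels), "R" (3x3) and "t" (3): a world point X has camera coordinates R X + t. Camera axes: x right, y down, z forward; pixel columns grow to the right and rows downward; lengths in m; the calibration is good to about 2 mm. A picture is of the moment at which its call begins.
- ctrl.hand_in(): hands the job in; it is judged then, once.
The state is a dict: "time_s": time; "q": joint angles; "dq": joint speeds; "joint_efforts": joint torques, N m; "eef_pos": TCP position; "eef_rot": TCP orientation; "wrist_force": force on the tool from outside, world axes, zero at the start; "torque": the same for the moment, N m; "opening": opening from 0.0 (shut) to 1.0 (fully open); "grasp_force": force on a finger pad.
Only numpy, scipy, OpenCV 4.12 (cv2) and the standard library are available. Lean on these libraries where they do the work, as an engineer would, in place of code of your own. Each camera call takes 0.05 s, during which the arm holds its last target. There are 200 camera calls.

### The job

Put the four wooden reed blocks with brass plates into the reed pan in the mahogany tray, each lying lengthwise and flat, plate up, in the chamber pocket that matches its length. Work one at a time from the longest block down to the shortest, and leave the pitch pipe and the bevel gauge where they lie.

Things in the scene. Friction and masses are not known exactly. Their poses are not given: they have to be found in the camera images.
- block_longest: Loose single-note reed block, longest of the four: brown wooden bar with a brass reed plate and steel tongue on its top face, 90 mm long (its x), 22 mm wide (its y), 20 mm high (a thin tongue adds 1.2 mm), under 120 g. Origin: centre of its underside; z up. Starts lying on the bench, plate up. Either end may face either way.
- block_long: Loose single-note reed block, second longest of the four: brown wooden bar with a brass reed plate and steel tongue on its top face, 72 mm long (its x), 22 mm wide (its y), 20 mm high (a thin tongue adds 1.2 mm), under 120 g. Origin: centre of its underside; z up. Starts lying on the bench, plate up. Either end may face either way.
- block_short: Loose single-note reed block, third longest of the four: brown wooden bar with a brass reed plate and steel tongue on its top face, 54 mm long (its x), 22 mm wide (its y), 20 mm high (a thin tongue adds 1.2 mm), under 120 g. Origin: centre of its underside; z up. Starts lying on the bench, plate up. Either end may face either way.
- block_shortest: Loose single-note reed block, shortest of the four: brown wooden bar with a brass reed plate and steel tongue on its top face, 36 mm long (its x), 22 mm wide (its y), 20 mm high (a thin tongue adds 1.2 mm), under 120 g. Origin: centre of its underside; z up. Starts lying on the bench, plate up. Either end may face either way.
- chamber_longest: Fixed dark rosewood chamber, 128 x 56 x 8 mm, with a lighter-floored open pocket 106 mm long (its x) by 38 mm wide (its y), for the 90 mm block. Origin: centre of its underside, under the pocket's centre, 6 mm above the bench; z up; pocket floor 3 mm, wall tops 8 mm above origin. The four chambers lie side by side along y, 60 mm apart, in any order, in a mahogany tray.
- chamber_long: Fixed dark rosewood chamber, 128 x 56 x 8 mm, with a lighter-floored open pocket 88 mm long (its x) by 38 mm wide (its y), for the 72 mm block. Origin: centre of its underside, under the pocket's centre, 6 mm above the bench; z up; pocket floor 3 mm, wall tops 8 mm above origin. The tray is 144 x 262 mm, its rim 12 mm above the bench.
- chamber_short: Fixed dark rosewood chamber, 128 x 56 x 8 mm, with a lighter-floored open pocket 70 mm long (its x) by 38 mm wide (its y), for the 54 mm block. Origin: centre of its underside, under the pocket's centre, 6 mm above the bench; z up; pocket floor 3 mm, wall tops 8 mm above origin. Blocks in neighbouring chambers stand 38 mm apart: keep the fingers narrow.
- chamber_shortest: Fixed dark rosewood chamber, 128 x 56 x 8 mm, with a lighter-floored open pocket 52 mm long (its x) by 38 mm wide (its y), for the 36 mm block. Origin: centre of its underside, under the pocket's centre, 6 mm above the bench; z up; pocket floor 3 mm, wall tops 8 mm above origin. The tray's two brass runners, 7 mm high, carry on 56 mm past its far edge.
- pitch_pipe: Loose brass pitch pipe lying among the blocks, to be left alone: about 90 mm long (its x), 18 mm wide and high, round tube between two square collars, bone mouthpiece at -x. Origin at underside, about mid-length.
- bevel_gauge: Loose small steel bevel gauge lying among the blocks, to be left alone: stock 80 mm long (its x), 18 mm wide, 14 mm high (17 mm at its brass screw), with a thin blade sticking out 30 mm beyond its +x end towards +y. Origin: centre of the stock's underside.
Things that resemble listed ones, but are neither listed nor needed, are in the scene too. Leave any blue look-alike of the block_longest alone.

How it is judged:
By the outcome, as a careful person would: the job done as asked, in the order asked, and still so for the second after the job is handed in, with the robot touching nothing.
It also fails if it takes over 90 s, if anything falls off the work surface, if the arm or the gripper's body presses on something with over 40 N, if the wrist force passes 120 N, or if a joint passes its speed limit or range.

## Working session

There is one attempt and no reset: what is moved stays moved. The work goes in short steps, Python scripts to look and compute and a tool call to move; the robot and the scene stay as the last step left them, time stands still between calls to the robot, and variables do not carry over. Pictures are saved under pics/ and viewed, at most 14 in all, crops included, and the job is handed in when it is done.

Besides the shell and the picture viewer there is one more tool, called after ">>>" as a command line: name --argument value ..., lists and objects as JSON in quotes. servo_tool: Moves the arm, as the interface text tells. Its arguments: {"type":"object","properties":{"commands":{"type":"array"}},"required":["commands"]}

```bash
mkdir -p pics
python3 - <<'E'
from bench import ctrl
import cv2,numpy as np
o=ctrl.get_obs();print(o['time_s'],o['eef_pos'],o['eef_rot'],o['opening'])
for n in('top','side'):
    c=ctrl.camera(n);cv2.imwrite(f'pics/{n}0.png',c['color'][:,:,::-1]);np.savez(f'{n}0.npz',**c)
    print(n,c['fx'],c['cx'],c['cy'],c['R'].round(3).tolist(),c['t'].round(3))
E
```

```text
0.0 [0.18970407 0.54225375 0.25238718] [-3.31075775e-04  1.67586540e-01  9.85856983e-01 -8.06494804e-04] 0.9987856041902213
top 474.5726389956782 259.43865680627954 194.03486309432847 [[-0.18, -0.984, -0.004], [-0.954, 0.176, -0.243], [0.24, -0.04, -0.97]] [0.077 0.509 0.676]
side 404.18263130232253 252.44202307401656 187.95721950830506 [[-0.938, -0.346, 0.003], [-0.219, 0.586, -0.781], [0.268, -0.733, -0.625]] [0.458 0.138 0.628]
```

View pics/top0.png

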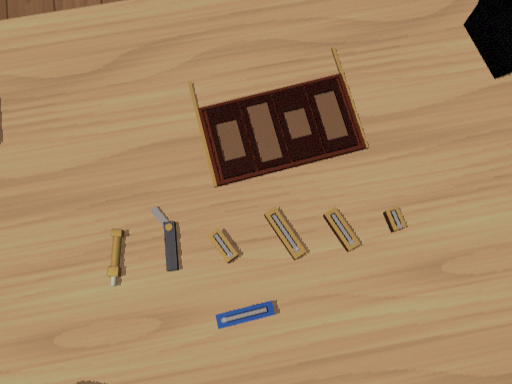

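View pics/side0.png

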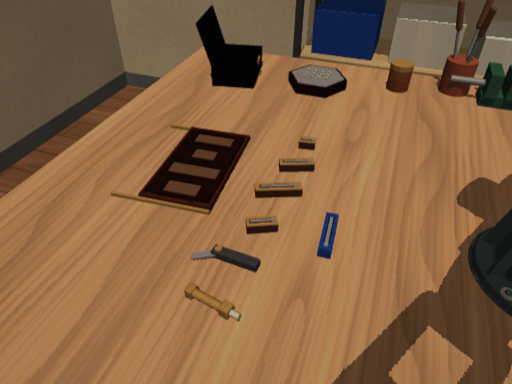

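Top view: pitch pipe (115,258) and bevel gauge (170,245). The blocks are at (225,246), (286,233), (342,229) and (396,219), the blue look-alike is at (246,314), and the pockets are at (231,140), (265,132), (298,123) and (331,115). The side view agrees. Next I measure them and take an enlarged crop.

```bash
cat > h.py <<'E'
import cv2,numpy as np
def cast(c,uv,z):
    uv=np.asarray(uv,float).reshape(-1,2)
    d=np.c_[(uv[:,0]-c['cx'])/c['fx'],(uv[:,1]-c['cy'])/c['fy'],np.ones(len(uv))]@c['R']
    o=-c['R'].T@c['t']; s=(z-o[2])/d[:,2]
    return (o+d*s[:,None])[:,:2]
def world(c):
    v,u=np.mgrid[:384,:512]; Z=c['z_map']
    P=np.stack([(u-c['cx'])/c['fx']*Z,(v-c['cy'])/c['fy']*Z,Z],-1)
    return (P-c['t'])@c['R']
def rect(c,mask,z,amin=60):
    out=[]
    for k in cv2.findContours(mask.astype(np.uint8),cv2.RETR_EXTERNAL,cv2.CHAIN_APPROX_NONE)[0]:
        if cv2.contourArea(k)<amin: continue
        w=cast(c,k.reshape(-1,2),z)
        (cx,cy),(a,b),t=cv2.minAreaRect((w*1000).astype(np.float32))
        if a<b:a,b,t=b,a,t+90
        out.append((k.reshape(-1,2).mean(0).round().astype(int).tolist(),round(cx,1),round(cy,1),round(a,1),round(b,1),round((t+90)%180-90,1)))
    return out
E
python3 - <<'E'
from h import *
c=dict(np.load('top0.npz'));W=world(c);z=W[...,2]
print('bench z',np.median(z[280:300,100:200]),np.std(z[280:300,150:200]))
for n,p in dict(short=(225,246),longest=(286,233),tray=(248,135)).items(): print(n,z[p[1]-1:p[1]+2,p[0]-1:p[0]+2].mean())
hsv=cv2.cvtColor(c['color'],cv2.COLOR_RGB2HSV)
m=(z>.013)&(z<.03)
m[:185]=0
print('height mask');[print(r) for r in rect(c,m,.02)]
reg=np.zeros(z.shape,bool);reg[85:175,205:360]=1
for p in[(231,140),(265,132),(250,135),(286,215),(275,222),(281,233)]:print(p,hsv[p[1],p[0]])
m=reg&(hsv[...,2]>85)
print('pockets');[print(r) for r in rect(c,m,.009)]
im=c['color'][75:275,190:415,::-1];cv2.imwrite('pics/crop0.png',cv2.resize(im,None,fx=3,fy=3,interpolation=cv2.INTER_NEAREST)[:600])
E
```

```text
bench z 0.0006199786120717672 0.0602102586649546
short 0.0209795654388438
longest 0.0221529294435833
tray 0.011407853617345183
height mask
([244, 315], 339.5, 39.1, 89.7, 21.9, -86.7)
([115, 258], 465.2, 228.8, 87.8, 19.3, -10.7)
([223, 245], 452.8, 55.5, 54.7, 22.0, 26.3)
([170, 245], 467.3, 138.3, 79.4, 18.2, -4.1)
([341, 230], 444.0, -137.9, 72.0, 24.2, 21.9)
([395, 219], 444.5, -227.6, 36.4, 24.6, 8.8)
([284, 233], 454.9, -46.5, 90.2, 22.9, 22.7)
(231, 140) [ 12 123 120]
(265, 132) [ 12 124 119]
(250, 135) [  0 148  43]
(286, 215) [ 17 100 179]
(275, 222) [ 18 110  79]
(281, 233) [ 19 141 168]
pockets
([317, 168], 547.3, -118.1, 168.4, 41.3, -85.7)
([208, 153], 618.8, 58.8, 88.1, 19.7, 4.3)
([230, 140], 632.5, 13.4, 69.0, 36.7, 4.8)
([297, 123], 641.9, -106.3, 50.3, 36.6, 4.3)
([264, 132], 637.1, -46.5, 104.9, 36.6, 4.2)
([330, 115], 646.4, -166.2, 86.4, 36.1, 4.4)
([354, 105], 653.2, -204.7, 87.3, 28.3, -13.3)
([245, 91], 707.3, -32.6, 156.4, 42.3, 79.5)
```

View pics/crop0.png

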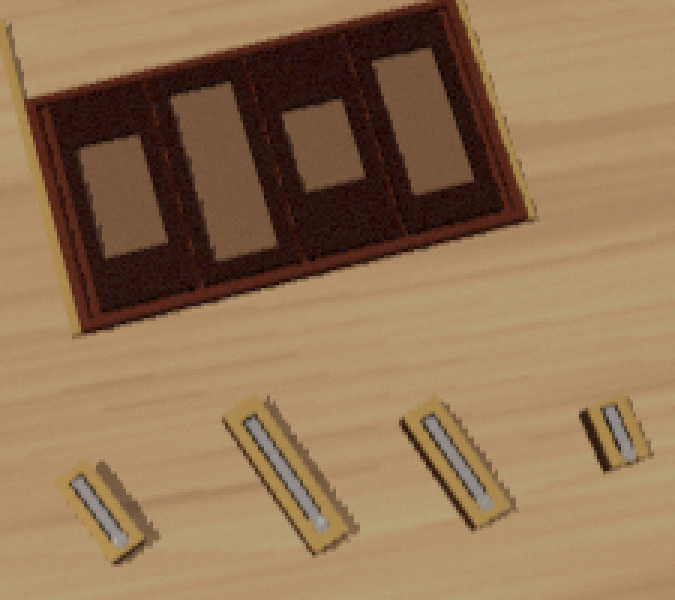

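The crop confirms four brass-plated brown blocks. Their measured lengths are longest 90 at (284,233), long 72 at (341,230), short 54 at (223,245) and shortest 36 at (395,219). The one at (244,315) is blue, so I leave it alone. Pockets: 105 at (264,132), 86 at (330,115), 69 at (230,140), 50 at (297,123).

First I move to above the longest block.

```bash
cat > d.py <<'E'
import sys
from bench import ctrl
from h import *
from scipy.spatial.transform import Rotation as Ro
x,y,z,th=map(float,sys.argv[1:5])
o=ctrl.get_obs();w,a,b,c_=o['eef_rot'];R=Ro.from_quat([a,b,c_,w]).as_matrix();p=o['eef_pos']*1000
psi=np.degrees(np.arctan2(R[1,0],R[0,0]))
t=-((th+180-psi+90)%180-90)
s=np.radians(psi-t);X=np.array([np.cos(s),np.sin(s)]);Y=np.array([X[1],-X[0]])
d=np.array([x,y])-p[:2]
print('t %.2f pos'%o['time_s'],p.round(1),'psi %.2f'%psi,'open %.1f gf %.1f'%(o['opening']*85.4,o['grasp_force']),'F',o['wrist_force'].round(1))
print('turn %.3f then shift x %.1f y %.1f z %.1f'%(np.radians(t),d@X,d@Y,p[2]-z))
E
python3 d.py 454.9 -46.5 80 22.7
```

```text
t 0.10 pos [189.8 542.3 252.5] psi 160.71 open 85.3 gf 0.0 F [0.5 0.1 0.1]
turn -0.733 then shift x -17.4 y -645.5 z 172.5
```

>>> servo_tool --commands '[[[0,0,0],-0.147,45],[[0,0,0],-0.147,45],[[0,0,0],-0.147,45],[[0,0,0],-0.147,45],[[0,0,0],-0.145,45],[[-1.2,-46,0],0,45],[[-1.2,-46,10],0,45],[[-1.2,-46,10],0,45],[[-1.2,-46,10],0,45],[[-1.2,-46,10],0,45],[[-1.2,-46,10],0,45],[[-1.2,-46,10],0,45],[[-1.2,-46,10],0,45],[[-1.2,-46,10],0,45],[[-1.2,-46,10],0,45],[[-1.2,-46,10],0,45],[[-1.2,-46,10],0,45],[[-1.2,-46,10],0,45],[[-1.2,-46,10],0,45],[[0,0,0],0,45]]'

```text
time_s: 2.6
eef_pos: [0.4546, -0.0473, 0.1226]
eef_rot: [-0.0, -0.195, 0.981, 0.0]
wrist_force: [-0.5, 0.2, -0.6]
opening: 0.531
grasp_force: 0.0
```

```bash
python3 d.py 454.9 -46.5 30 22.7
```

```text
t 2.60 pos [454.6 -47.3 122.6] psi -157.52 open 45.4 gf 0.0 F [-0.5  0.2 -0.6]
turn -0.004 then shift x -0.6 y 0.6 z 92.6
```

>>> servo_tool --commands '[[[0,0.6,20],0,45],[[0,0,20],0,45],[[0,0,20],0,45],[[0,0,12],0,45],[[0,0,0],0,45]]'

```text
time_s: 3.22
eef_pos: [0.4529, -0.0436, 0.0507]
eef_rot: [-0.001, -0.197, 0.98, 0.001]
wrist_force: [-1.0, 0.3, 0.7]
opening: 0.531
grasp_force: 0.0
```

```bash
python3 d.py 454.9 -46.5 30 22.7
python3 - <<'E'
from bench import ctrl
from h import *
s=ctrl.camera('side');t=ctrl.camera('top')
a=cv2.resize(s['color'][90:240,200:350,::-1],(400,400),interpolation=cv2.INTER_NEAREST)
b=cv2.resize(t['color'][170:300,220:350,::-1],(400,400),interpolation=cv2.INTER_NEAREST)
cv2.imwrite('pics/g1.png',np.hstack([a,b]))
E
```

```text
t 3.23 pos [452.9 -43.6  50.7] psi -157.26 open 45.4 gf 0.0 F [-1.   0.3  0.7]
turn 0.001 then shift x -0.7 y -3.5 z 20.7
```

View pics/g1.png

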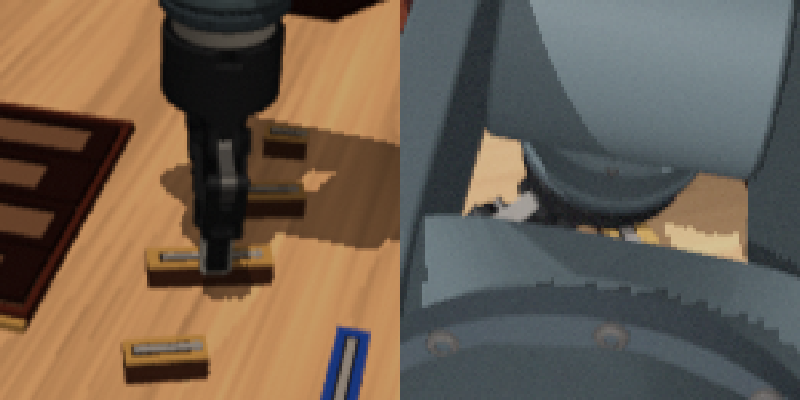

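The side crop shows the fingers straddling the longest block, with the near fingertip at full-image pixel (281,193). In the top crop the arm hides the block.

>>> servo_tool --commands '[[[-0.7,-3.5,0],0,45],[[0,0,0],0,45],[[0,0,0],0,45]]'

```text
time_s: 3.7
eef_pos: [0.456, -0.0474, 0.0516]
eef_rot: [0.0, -0.197, 0.98, -0.0]
wrist_force: [0.6, -0.4, -0.5]
opening: 0.526
grasp_force: 0.0
```

```bash
python3 d.py 454.9 -46.5 30 22.7
python3 - <<'E'
from bench import ctrl
from h import *
s=ctrl.camera('side')
W=world(s)
for v in range(180,200,2): print(v,[W[v,u].round(3).tolist() for u in (276,281,285)],s['color'][v,281])
E
```

```text
t 3.70 pos [456.  -47.4  51.6] psi -157.31 open 44.9 gf 0.0 F [ 0.6 -0.4 -0.5]
turn -0.000 then shift x 0.6 y 1.3 z 21.6
180 [[0.451, -0.021, 0.053], [0.441, -0.016, 0.06], [0.436, -0.026, 0.054]] [10 10  9]
182 [[0.45, -0.018, 0.051], [0.44, -0.016, 0.055], [0.435, -0.025, 0.05]] [11 11 12]
184 [[0.449, -0.015, 0.049], [0.44, -0.016, 0.051], [0.435, -0.024, 0.046]] [12 12 12]
186 [[0.449, -0.015, 0.045], [0.44, -0.018, 0.045], [0.435, -0.026, 0.04]] [10 10 10]
188 [[0.448, -0.012, 0.042], [0.44, -0.017, 0.041], [0.434, -0.023, 0.038]] [13 13 13]
190 [[0.455, -0.037, 0.017], [0.446, -0.04, 0.017], [0.439, -0.043, 0.017]] [47 40 34]
192 [[0.455, -0.038, 0.011], [0.445, -0.04, 0.013], [0.438, -0.042, 0.013]] [31 16  9]
194 [[0.454, -0.037, 0.007], [0.445, -0.04, 0.008], [0.439, -0.045, 0.005]] [31 16  9]
196 [[0.454, -0.036, 0.003], [0.445, -0.041, 0.002], [0.438, -0.043, 0.003]] [42 24 15]
198 [[0.452, -0.031, 0.002], [0.444, -0.038, -0.001], [0.437, -0.039, 0.0]] [101  71  46]
```

>>> servo_tool --commands '[[[0.3,0.6,12],0,45],[[0,0,11.5],0,45],[[0,0,0],0,45],[[0,0,0],0,10],[[0,0,0],0,10],[[0,0,0],0,10],[[0,0,0],0,10],[[0,0,0],0,10]]'

```text
time_s: 4.75
eef_pos: [0.4555, -0.047, 0.028]
eef_rot: [0.0, -0.197, 0.98, -0.0]
wrist_force: [0.6, 0.3, 2.4]
opening: 0.241
grasp_force: 59.7
```

```bash
python3 d.py 637.1 -46.5 100 4.4
```

```text
t 4.75 pos [455.5 -47.   28. ] psi -157.30 open 20.6 gf 59.7 F [0.6 0.3 2.4]
turn 0.319 then shift x -181.1 y -13.5 z -72.0
```

>>> servo_tool --commands '[[[0,0,-10],0,10],[[0,0,-20],0,10],[[0,0,-25],0,10],[[0,0,-5],0.106,10],[[0,0,0],0.106,10],[[0,0,0],0.107,10],[[-30,-2.2,0],0,10],[[-30,-2.2,0],0,10],[[-30,-2.2,0],0,10],[[-30,-2.2,0],0,10],[[-30,-2.2,0],0,10],[[-31,-2.5,0],0,10],[[0,0,0],0,10],[[0,0,0],0,10]]'

```text
time_s: 6.5
eef_pos: [0.6358, -0.0462, 0.0876]
eef_rot: [-0.001, -0.039, 0.999, 0.0]
wrist_force: [-1.2, 0.6, -0.8]
opening: 0.238
grasp_force: 59.5
```

```bash
python3 d.py 637.1 -46.5 38 4.4;  python3 - <<'E'
from bench import ctrl
from h import *
s=ctrl.camera('side');t=ctrl.camera('top')
a=cv2.resize(s['color'][70:220,120:270,::-1],(400,400),interpolation=cv2.INTER_NEAREST)
b=cv2.resize(t['color'][50:200,190:340,::-1],(400,400),interpolation=cv2.INTER_NEAREST)
cv2.imwrite('pics/p1.png',np.hstack([a,b]))
E
```

```text
t 6.50 pos [635.8 -46.2  87.6] psi -175.57 open 20.3 gf 59.5 F [-1.2  0.6 -0.8]
turn 0.001 then shift x -1.2 y -0.4 z 49.6
```

View pics/p1.png

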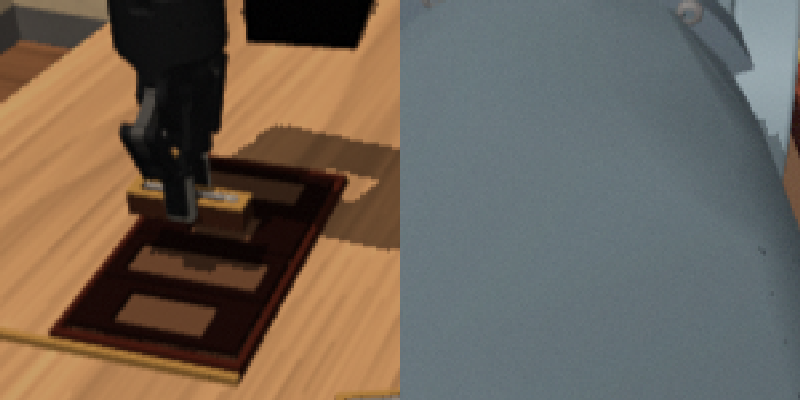

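The block is held level over the tray, at about crop pixel (190,200). I lower it into its pocket and release.

>>> servo_tool --commands '[[[-1,0,15],0,10],[[0,0,15],0,10],[[0,0,10],0,10],[[0,0,5],0,10],[[0,0,4],0,10],[[0,0,0],0,10],[[0,0,0],0,10]]'

```text
time_s: 7.48
eef_pos: [0.6382, -0.0464, 0.0393]
eef_rot: [0.0, -0.039, 0.999, -0.0]
wrist_force: [-0.1, 1.0, -0.3]
opening: 0.24
grasp_force: 59.5
```

```bash
python3 d.py 637.1 -46.5 37.5 4.4
```

```text
t 7.47 pos [638.2 -46.4  39.3] psi -175.58 open 20.5 gf 59.5 F [-0.1  1.  -0.3]
turn 0.000 then shift x 1.1 y -0.0 z 1.8
```

>>> servo_tool --commands '[[[0,0,1.5],0,10],[[0,0,0],0,10],[[0,0,0],0,24],[[0,0,0],0,32],[[0,0,0],0,32],[[0,0,-10],0,32],[[0,0,-25],0,32],[[0,0,-25],0,32],[[0,0,0],0,45],[[0,0,0],0,45]]'

```text
time_s: 8.72
eef_pos: [0.6375, -0.0462, 0.0969]
eef_rot: [-0.0, -0.039, 0.999, 0.0]
wrist_force: [0.2, -0.5, -0.2]
opening: 0.529
grasp_force: 0.0
```

```bash
python3 d.py 444 -138.5 28 21.9
```

```text
t 8.72 pos [637.5 -46.2  96.9] psi -175.58 open 45.2 gf 0.0 F [ 0.2 -0.5 -0.2]
turn -0.305 then shift x 213.9 y -13.5 z 68.9
```

>>> servo_tool --commands '[[[0,0,0],-0.102,45],[[0,0,0],-0.102,45],[[0,0,0],-0.101,45],[[36,-2.2,0],0,45],[[36,-2.2,0],0,45],[[36,-2.2,0],0,45],[[36,-2.2,0],0,45],[[36,-2.2,0],0,45],[[34,-2.5,0],0,45],[[0,0,0],0,45],[[0,0,0],0,45],[[0,0,0],0,45]]'

```text
time_s: 10.22
eef_pos: [0.4449, -0.1384, 0.0971]
eef_rot: [0.0, -0.19, 0.982, 0.0]
wrist_force: [-0.2, -0.3, 0.4]
opening: 0.529
grasp_force: 0.0
```

```bash
python3 d.py 444 -138.5 28 21.9;  python3 - <<'E'
from bench import ctrl
from h import *
s=ctrl.camera('side');t=ctrl.camera('top')
a=cv2.resize(s['color'][100:250,140:340,::-1],(533,400),interpolation=cv2.INTER_NEAREST)
b=cv2.resize(t['color'][60:210,190:290,::-1],(267,400),interpolation=cv2.INTER_NEAREST)
cv2.imwrite('pics/p2.png',np.hstack([a,b]))
W=world(t);z=W[...,2];m=(z>.022)&(z<.036);m[:,290:]=0;m[190:]=0;m[:60]=0
print(rect(t,m,.029))
E
```

```text
t 10.22 pos [ 444.9 -138.4   97.1] psi -158.06 open 45.2 gf 0.0 F [-0.2 -0.3  0.4]
turn 0.001 then shift x 0.9 y 0.2 z 69.1
[([263, 128], 636.2, -45.0, 92.1, 22.7, 4.3)]
```

View pics/p2.png

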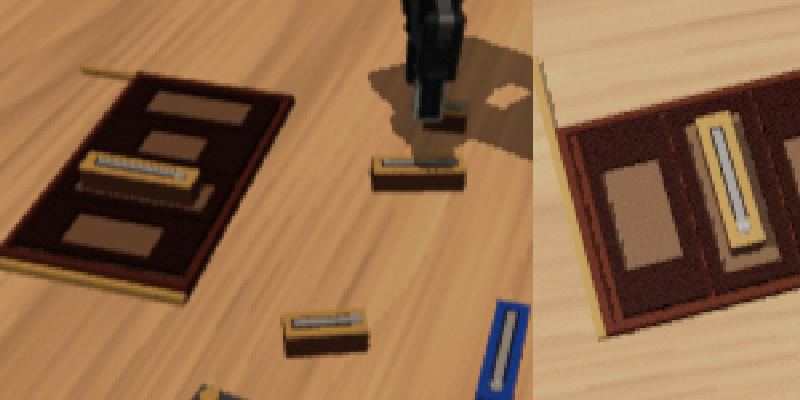

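The longest block lies flat in its pocket at (636,-45) mm, angle 4.3°. Next is the long block.

>>> servo_tool --commands '[[[0.5,0,20],0,45],[[0,0,20],0,45],[[0,0,18],0,45],[[0,0,11],0,45],[[0,0,0],0,45],[[0,0,0],0,45],[[0,0,0],0,10],[[0,0,0],0,10],[[0,0,0],0,10],[[0,0,0],0,10],[[0,0,0],0,10]]'

```text
time_s: 11.7
eef_pos: [0.4445, -0.1393, 0.0292]
eef_rot: [0.001, -0.19, 0.982, -0.001]
wrist_force: [-1.1, 0.2, 5.3]
opening: 0.241
grasp_force: 59.4
```

```bash
python3 d.py 646.4 -166.2 100 4.4
```

```text
t 11.70 pos [ 444.5 -139.3   29.2] psi -158.10 open 20.6 gf 59.4 F [-1.1  0.2  5.3]
turn 0.305 then shift x -199.2 y -42.4 z -70.8
```

>>> servo_tool --commands '[[[0,0,-10],0,10],[[0,0,-20],0,10],[[0,0,-25],0,10],[[0,0,-5],0.102,10],[[0,0,0],0.102,10],[[0,0,0],0.101,10],[[-33,-7,0],0,10],[[-33,-7,0],0,10],[[-33,-7,0],0,10],[[-33,-7,0],0,10],[[-33,-7,0],0,10],[[-34,-7.4,0],0,10],[[0,0,0],0,10],[[0,0,0],0,10],[[0,0,15],0,10],[[0,0,15],0,10],[[0,0,10],0,10],[[0,0,5],0,10],[[0,0,0],0,10],[[0,0,0],0,10]]'

```text
time_s: 14.2
eef_pos: [0.6459, -0.1659, 0.0438]
eef_rot: [0.0, -0.039, 0.999, -0.0]
wrist_force: [-0.0, 0.1, -0.2]
opening: 0.242
grasp_force: 58.8
```

```bash
python3 d.py 646.4 -166.2 38.2 4.4
```

```text
t 14.20 pos [ 645.9 -165.9   43.8] psi -175.57 open 20.6 gf 58.8 F [-0.   0.1 -0.2]
turn 0.000 then shift x -0.5 y -0.3 z 5.6
```

>>> servo_tool --commands '[[[0,0,3.5],0,10],[[0,0,1.7],0,10],[[0,0,0],0,10],[[0,0,0],0,24],[[0,0,0],0,32],[[0,0,0],0,32],[[0,0,-10],0,32],[[0,0,-25],0,32],[[0,0,-25],0,32],[[0,0,0],0,45],[[0,0,0],0,45]]'

```text
time_s: 15.58
eef_pos: [0.6451, -0.1656, 0.0976]
eef_rot: [-0.0, -0.039, 0.999, 0.0]
wrist_force: [-0.4, 0.6, 0.3]
opening: 0.527
grasp_force: 0.0
```

```bash
python3 d.py 452.8 55.5 28.5 26.3
```

```text
t 15.57 pos [ 645.1 -165.6   97.6] psi -175.58 open 45.0 gf 0.0 F [-0.4  0.6  0.3]
turn -0.382 then shift x 74.5 y 283.4 z 69.1
```

>>> servo_tool --commands '[[[0,0,0],-0.127,45],[[0,0,0],-0.127,45],[[0,0,0],-0.128,45],[[9.3,35.4,0],0,45],[[9.3,35.4,0],0,45],[[9.3,35.4,0],0,45],[[9.3,35.4,0],0,45],[[9.3,35.4,0],0,45],[[9.3,35.4,0],0,45],[[9.3,35.4,0],0,45],[[9.4,35.6,0],0,45],[[0,0,0],0,45],[[0,0,0],0,45],[[0,0,0],0,45]]'

```text
time_s: 17.32
eef_pos: [0.4538, 0.0546, 0.098]
eef_rot: [0.0, -0.227, 0.974, -0.0]
wrist_force: [0.6, 0.3, -0.5]
opening: 0.528
grasp_force: 0.0
```

```bash
python3 d.py 452.8 55.5 28.5 26.3;  python3 - <<'E'
from bench import ctrl
from h import *
s=ctrl.camera('side');t=ctrl.camera('top')
a=cv2.resize(s['color'][100:250,140:340,::-1],(533,400),interpolation=cv2.INTER_NEAREST)
b=cv2.resize(t['color'][60:210,280:380,::-1],(267,400),interpolation=cv2.INTER_NEAREST)
cv2.imwrite('pics/p3.png',np.hstack([a,b]))
W=world(t);z=W[...,2];m=(z>.022)&(z<.036);m[190:]=0;m[:60]=0;m[:,380:]=0
print(rect(t,m,.029))
E
```

```text
t 17.32 pos [453.8  54.6  98. ] psi -153.74 open 45.1 gf 0.0 F [ 0.6  0.3 -0.5]
turn -0.001 then shift x 0.5 y 1.3 z 69.5
[([263, 128], 635.8, -45.0, 92.9, 22.7, 4.4), ([331, 111], 643.9, -163.8, 74.3, 23.9, 4.6)]
```

View pics/p3.png

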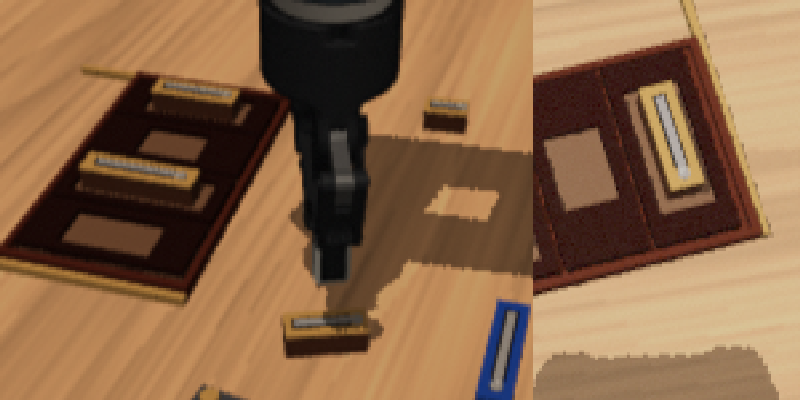

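The long block lies flat in its pocket at (644,-164) mm. Next is the short block, visible at side-crop (325,335).

>>> servo_tool --commands '[[[0.4,0.8,20],0,45],[[0,0,20],0,45],[[0,0,18],0,45],[[0,0,11],0,45],[[0,0,0],0,45],[[0,0,0],0,45],[[0,0,0],0,10],[[0,0,0],0,10],[[0,0,0],0,10],[[0,0,0],0,10],[[0,0,0],0,10]]'

```text
time_s: 18.8
eef_pos: [0.4532, 0.0557, 0.03]
eef_rot: [0.001, -0.228, 0.974, -0.0]
wrist_force: [-0.9, 0.4, 6.2]
opening: 0.239
grasp_force: 59.3
```

```bash
python3 d.py 632.5 13.4 100 4.4
```

```text
t 18.80 pos [453.2  55.7  30. ] psi -153.68 open 20.4 gf 59.3 F [-0.9  0.4  6.2]
turn 0.383 then shift x -175.6 y -56.0 z -70.0
```

>>> servo_tool --commands '[[[0,0,-10],0,10],[[0,0,-20],0,10],[[0,0,-25],0,10],[[0,0,-5],0.128,10],[[0,0,0],0.128,10],[[0,0,0],0.127,10],[[-29,-9.3,0],0,10],[[-29,-9.3,0],0,10],[[-29,-9.3,0],0,10],[[-29,-9.3,0],0,10],[[-29,-9.3,0],0,10],[[-30,-9.5,0],0,10],[[0,0,0],0,10],[[0,0,0],0,10],[[0,0,15],0,10],[[0,0,15],0,10],[[0,0,10],0,10],[[0,0,5],0,10],[[0,0,0],0,10],[[0,0,0],0,10]]'

```text
time_s: 21.3
eef_pos: [0.6315, 0.0132, 0.0445]
eef_rot: [0.0, -0.038, 0.999, -0.0]
wrist_force: [0.4, -0.3, -1.3]
opening: 0.239
grasp_force: 58.8
```

```bash
python3 d.py 632.5 13.4 38.5 4.4
```

```text
t 21.30 pos [631.5  13.2  44.5] psi -175.63 open 20.4 gf 58.8 F [ 0.4 -0.3 -1.3]
turn -0.001 then shift x -1.0 y 0.1 z 6.0
```

>>> servo_tool --commands '[[[-0.5,0,3.5],0,10],[[0,0,1.7],0,10],[[0,0,0],0,10],[[0,0,0],0,24],[[0,0,0],0,32],[[0,0,0],0,32],[[0,0,-10],0,32],[[0,0,-25],0,32],[[0,0,-25],0,32],[[0,0,0],0,45],[[0,0,0],0,45]]'

```text
time_s: 22.68
eef_pos: [0.6313, 0.0134, 0.0985]
eef_rot: [-0.0, -0.038, 0.999, 0.0]
wrist_force: [-0.7, -0.1, -0.8]
opening: 0.53
grasp_force: 0.0
```

```bash
python3 d.py 444.5 -228.4 29 8.8
```

```text
t 22.68 pos [631.3  13.4  98.5] psi -175.63 open 45.3 gf 0.0 F [-0.7 -0.1 -0.8]
turn -0.077 then shift x 221.6 y -210.4 z 69.5
```

>>> servo_tool --commands '[[[0,0,0],-0.077,45],[[27.7,-26.3,0],0,45],[[27.7,-26.3,0],0,45],[[27.7,-26.3,0],0,45],[[27.7,-26.3,0],0,45],[[27.7,-26.3,0],0,45],[[27.7,-26.3,0],0,45],[[27.7,-26.3,0],0,45],[[27.7,-26.3,0],0,45],[[0,0,0],0,45],[[0,0,0],0,45],[[0,0,0],0,45]]'

```text
time_s: 24.18
eef_pos: [0.445, -0.2275, 0.0985]
eef_rot: [-0.0, -0.077, 0.997, 0.0]
wrist_force: [0.2, 0.1, 0.2]
opening: 0.53
grasp_force: 0.0
```

```bash
python3 d.py 444.5 -228.4 29 8.8;  python3 - <<'E'
from bench import ctrl
from h import *
s=ctrl.camera('side');t=ctrl.camera('top')
a=cv2.resize(s['color'][100:250,140:340,::-1],(533,400),interpolation=cv2.INTER_NEAREST)
b=cv2.resize(t['color'][60:210,190:290,::-1],(267,400),interpolation=cv2.INTER_NEAREST)
cv2.imwrite('pics/p4.png',np.hstack([a,b]))
W=world(t);z=W[...,2];m=(z>.022)&(z<.036);m[190:]=0;m[:60]=0;m[:,380:]=0
print(rect(t,m,.029))
E
```

```text
t 24.18 pos [ 445.  -227.5   98.5] psi -171.16 open 45.3 gf 0.0 F [0.2 0.1 0.2]
turn 0.001 then shift x 0.7 y -0.8 z 69.5
[([229, 137], 629.7, 14.3, 57.2, 22.1, 4.7), ([263, 128], 636.2, -45.0, 92.1, 22.7, 4.4), ([331, 112], 643.7, -163.6, 74.7, 24.4, 4.6)]
```

View pics/p4.png

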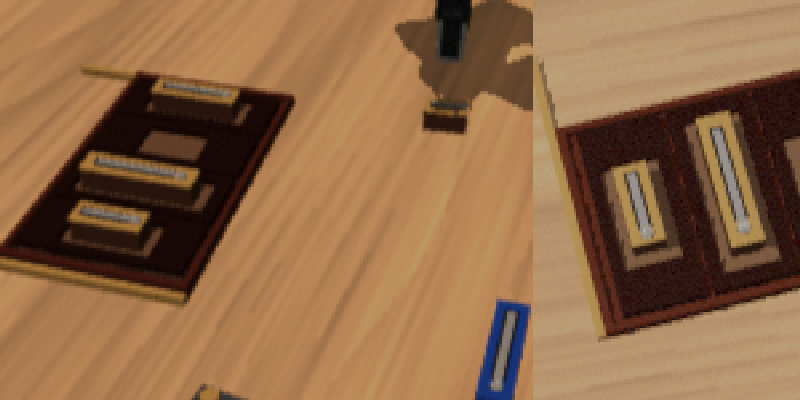

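The short block lies flat in its pocket. Last is the shortest block, at side-crop (445,120).

>>> servo_tool --commands '[[[0.3,-0.5,20],0,45],[[0,0,20],0,45],[[0,0,18],0,45],[[0,0,11.5],0,45],[[0,0,0],0,45],[[0,0,0],0,45],[[0,0,0],0,10],[[0,0,0],0,10],[[0,0,0],0,10],[[0,0,0],0,10],[[0,0,0],0,10]]'

```text
time_s: 25.65
eef_pos: [0.4452, -0.2295, 0.0304]
eef_rot: [0.001, -0.077, 0.997, -0.001]
wrist_force: [-0.6, 0.7, 6.4]
opening: 0.238
grasp_force: 59.4
```

```bash
python3 d.py 641.9 -106.3 100 4.4
```

```text
t 25.65 pos [ 445.2 -229.5   30.4] psi -171.22 open 20.4 gf 59.4 F [-0.6  0.7  6.4]
turn 0.076 then shift x -205.6 y 107.7 z -69.6
```

>>> servo_tool --commands '[[[0,0,-10],0,10],[[0,0,-20],0,10],[[0,0,-25],0,10],[[0,0,-10],0.076,10],[[0,0,0],0,10],[[-34,18,0],0,10],[[-34,18,0],0,10],[[-34,18,0],0,10],[[-34,18,0],0,10],[[-34,18,0],0,10],[[-35.6,17.7,0],0,10],[[0,0,0],0,10],[[0,0,0],0,10],[[0,0,15],0,10],[[0,0,15],0,10],[[0,0,10],0,10],[[0,0,10],0,10],[[0,0,0],0,10],[[0,0,0],0,10]]'

```text
time_s: 28.02
eef_pos: [0.6415, -0.1058, 0.0447]
eef_rot: [0.0, -0.039, 0.999, -0.0]
wrist_force: [0.9, -0.4, -0.0]
opening: 0.233
grasp_force: 58.8
```

```bash
python3 d.py 641.9 -106.3 39 4.4
```

```text
t 28.02 pos [ 641.5 -105.8   44.7] psi -175.57 open 19.9 gf 58.8 F [ 0.9 -0.4 -0. ]
turn 0.000 then shift x -0.3 y -0.5 z 5.7
```

>>> servo_tool --commands '[[[0,-0.4,3.5],0,10],[[0,0,1.7],0,10],[[0,0,0],0,10],[[0,0,0],0,24],[[0,0,0],0,32],[[0,0,0],0,32],[[0,0,-10],0,32],[[0,0,-25],0,32],[[0,0,-40],0,32],[[30,-40,-10],0,32],[[30,-40,0],0,32],[[30,-40,0],0,32],[[30,-40,0],0,32],[[30,-40,0],0,32],[[0,0,0],0,32],[[0,0,0],0,32]]'

```text
time_s: 30.02
eef_pos: [0.5073, -0.3171, 0.1248]
eef_rot: [0.0, -0.038, 0.999, -0.0]
wrist_force: [0.1, 0.3, -0.2]
opening: 0.377
grasp_force: 0.0
```

Run:
```python
from bench import ctrl
from h import *
s=ctrl.camera('side');t=ctrl.camera('top')
a=cv2.resize(s['color'][100:250,100:270,::-1],(400,353),interpolation=cv2.INTER_NEAREST)
b=cv2.resize(t['color'][60:210,190:360,::-1],(400,353),interpolation=cv2.INTER_NEAREST)
cv2.imwrite('pics/p5.png',np.hstack([a,b]))
W=world(t);z=W[...,2];m=(z>.022)&(z<.036);m[190:]=0;m[:60]=0;m[:,380:]=0
print(rect(t,m,.029))
m=(z>.013)&(z<.03);m[:190]=0;print(rect(t,m,.02))
```

```text
[([229, 137], 629.9, 14.3, 56.9, 22.1, 4.5), ([297, 119], 639.9, -104.5, 38.9, 23.3, 4.0), ([263, 128], 636.0, -45.0, 92.5, 22.8, 4.5), ([331, 111], 643.9, -163.6, 74.3, 24.4, 4.6)]
[([244, 315], 339.5, 39.1, 89.7, 21.9, -86.7), ([115, 258], 465.2, 228.8, 87.8, 19.3, -10.7), ([170, 247], 467.5, 138.4, 79.1, 18.1, -3.5)]
```

View pics/p5.png

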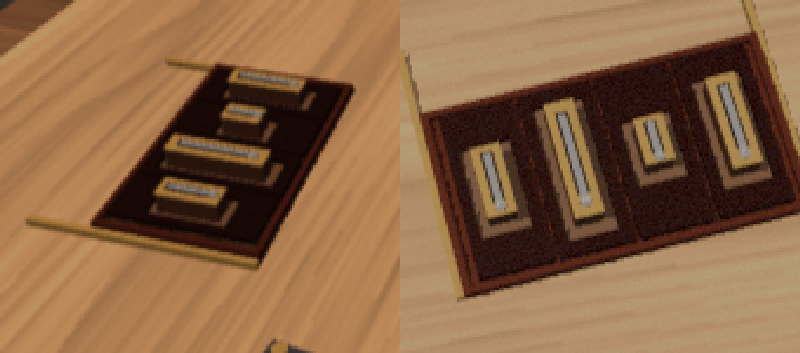

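All four blocks lie flat in their matching pockets, at top-crop (493,180), (574,155), (654,140) and (735,120). The pitch pipe, bevel gauge and blue look-alike have not moved.

```bash
python3 -c "
from bench import ctrl
print(ctrl.hand_in())"
```

```text
the job is handed in; nothing more can be done
None
```

All four reed blocks lie flat, plate up, in their matching pockets, placed from longest to shortest; the pitch pipe, bevel gauge and blue look-alike were left where they lay, and the job was handed in at about 30 s (no verdict was returned).

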